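Seal the unmarked bowl with the spring stamp

ROBOT

A 6-joint arm with a two-finger parallel gripper is mounted at the origin on the work surface. World frame = base frame: x ahead of the robot, y to its left, z up, the work surface at z = 0. Lengths are in m, angles in rad, forces in N, time in s.
With the tool pointing down it reaches from about 0.375 to 0.975 m from the base axis. Payload 3.8 kg.
Tool frame: the origin (TCP) lies on the centre line of the jaws, within the pads' length; the fingertips stand 25 mm ahead of it and the grasp point (between the pads) lies 6 mm ahead of it; z points along the fingers, y is the line along which they close (so a half turn about z gives the same grasp; the last joint's range is limited). The gripper opens to 85 mm and grips with 20 to 120 N. Pads are 22 mm wide; open, the fingers measure 114 mm over their backs; the gripper's body (76 mm by 85 mm) begins 54 mm behind the grasp point. The pads swing forward as they close: fully open they stand 13 mm farther back than shut.
Start: joints at [1.162, 0.264, 1.604, -0, 1.274, -0.037], TCP at [0.245, 0.629, 0.233] pointing down, gripper open.
Joint ranges: [-2.63, 2.63], [-0.94, 2.18], [0.31, 2.57], [-1.31, 4.45], [0, 2.66], [-2.55, 2.55]. Speed limits (rad/s): [2.57, 2.57, 3.14, 3.14, 3.14, 3.14].

INTERFACE

Orientations are given as a unit quaternion [w, x, y, z].
In Python, from rig import env, eoat, kin, optics, workorder gives the robot as it stands. Calls block until the motion is done:
- env.reach(position, orientation): joint-space move of the TCP to a pose.
- env.move_l(position, attitude=None, rate=0.15, contact_N=None): straight line of the TCP; attitude=None keeps the orientation; rate is the mean speed in m/s. With contact_N (N) it stops when the force on the tool has changed by that much, and returns True; else False.
- env.move_joints(angles): joint-space move.
- eoat.gripper_to(opening, newtons=None): finger opening in m; newtons is the grip in N (None keeps the last); returns when the fingers have stopped.
- env.sleep(seconds).
- kin.inverse_kinematics(position, orientation): joint angles nearest the present ones, or None.
- env.read_state(): the state.
- optics.grab_frame(name): name is "scene" or "top" or "wrist"; returns a dict with "pixels" (384x512x3 uint8, red, green, blue), "fx", "fy", "cx", "cy" (pixels), "R" (3x3) and "t" (3): a world point X has camera coordinates R X + t. Camera axes: x right, y down, z forward; pixel columns grow to the right and rows downward; lengths in m; the calibration is good to about 2 mm. The wrist camera is an equidistant fisheye: a pixel r from the principal point sees the ray r / f radians off the axis. A picture is of the moment at which its call begins. There is no depth.
A pose or a line that the arm cannot do raises env.PlanningError and nothing moves.
- workorder.close_job(): hands the job in; it is judged then, once.
Trained networks look in the newest picture that a camera, given by its name, has taken for a name from the list of things; names that differ only in an ending like _2 or _b are one class to them, and where a whole thing is asked for, a point or a joint stands for the part that bears it (a point fixed in the world has none). Each returns a list of dicts, best first, with "score" (0 to 1); they miss things now and then, are a little off and sometimes report something else, mostly with a low value. They report only what shows in the picture. A call takes as long as a camera call. They do not tell look-alikes from the thing itself.
- optics.outline_of(camera, query): "region" (384x512 bool, what is visible of it) and "rect" ([left, top, right, bottom] in pixels, round what is visible of it).
The state is a dict: "t": time; "joint_pos": joint angles; "joint_vel": joint speeds; "effort": joint torques, N m; "eef_pos": TCP position; "orientation": TCP orientation; "wrist_force": force on the tool from outside, world axes, zero at the start; "moment": the same for the moment, N m; "width": finger opening in m; "finger_force": force on a finger pad.
Only numpy, scipy, OpenCV 4.12 (cv2) and the standard library are available. Lean on these libraries where they do the work, as an engineer would, in place of code of your own. Each camera call takes 0.05 s, during which the arm holds its last target. There are 200 camera calls.

TASK

Two of the three upturned black bowls on the sprung board already carry the orange seal on their foot; the third does not. Stand the blue stamp upright in the middle of that plain bowl's foot and let go of it so that it sits square, then gently push its orange head fully home to its stop, without bottoming out the board, and hold it there for half a second. Then stand the stamp back upright on its cork pad with its whole base on the pad; keep it off the two sealed bowls, leave all three bowls where they stand and do not knock over the ink jar.

Things in the scene. Friction and masses are not known exactly. Their poses are not given: they have to be found in the camera images.
- stamp: self-inking stamp, blue upright round barrel: base disc 40 mm diameter and 8 mm high, above it a barrel of 32 mm diameter up to 55 mm, then the 12 mm diameter stem and the orange head (30 mm diameter, 68 to 80 mm above the base when up). About 0.26 kg. Origin: centre of the underside; z up its axis. It starts on the pad. Grip it by the barrel, from above with the head between the fingers
- head_top (a point): centre of the flat top of the stamp's orange head, 80 mm above the stamp's underside when up, 68 mm when fully pressed; z along the stamp's axis
- stamp_head (a joint): travel of the stamp's head: 0 = up, 0.012 m = fully home on its stop. A spring returns it: about 3 N to start it moving and 10 N to hold it on its stop
- bowl_blank: the black bowl without a seal, upside down on the board: rim 96 mm diameter below, flat foot 64 mm diameter on top, 50 mm high, about 0.16 kg. Origin: centre of the rim plane (underside), z up; the foot is 50 mm above the origin
- bowl_marked_a: a like bowl that already carries the seal, an orange ring of 26 mm with a dot, on the middle of its foot; same size and origin
- bowl_marked_b: the other bowl that already carries the orange seal; same size and origin
- ware_board (a joint): sinking of the sprung wooden board (125 x 365 mm, top 55 mm above the table at rest) on which the three bowls stand 120 mm apart: 0 = up, 0.024 m = bottomed. It sinks straight down under load, roughly 1 mm for each 1.2 N pressed on the bowls after the first newton or two, and springs back
- pad: fixed cork pad 130 x 130 mm, 8 mm thick, the stamp's place; origin: centre of its underside, its top is 8 mm above
- ink_jar: small closed ink jar, 48 mm diameter, 55 mm high, standing beyond the pad; a bystander; origin: centre of its underside
- brush: brush 190 mm long lying between the robot and the board; a bystander; its x axis runs along it
Things that resemble listed ones, but are neither listed nor needed, are in the scene too. Leave any green look-alike of the bowl_marked_a alone.

How it is judged:
By the outcome, as a careful person would: the job done as asked, in the order asked, and still so for the second after the job is handed in, with the robot touching nothing.
It also fails if it takes over 67 s, if anything falls off the work surface, if the arm or the gripper's body presses on something with over 40 N, if the wrist force passes 120 N, or if a joint passes its speed limit or range.

## Working session

There is one attempt and no reset: what is moved stays moved. The work goes in short steps, each a Python script; the robot and the scene stay as the last script left them, time stands still between calls to the robot, and variables do not carry over. Pictures are saved under pics/ and viewed, at most 10 in all, crops included, and the job is handed in when it is done.

```bash
ls; mkdir -p pics; cat > h.py <<'E'
from rig import env, eoat, kin, optics, workorder
import numpy as np, cv2
def ray(f,u,v):
    a,b=(u-f["cx"])/f["fx"],(v-f["cy"])/f["fy"]
    d=np.array([a,b,1.]); R=np.array(f["R"]);t=np.array(f["t"])
    return -R.T@t, R.T@d
def at_z(f,u,v,z):
    o,d=ray(f,u,v); return o+d*(z-o[2])/d[2]
def proj(f,X):
    c=np.array(f["R"])@np.array(X)+np.array(f["t"]); return np.array([f["cx"]+f["fx"]*c[0]/c[2],f["cy"]+f["fy"]*c[1]/c[2]])
def save(n,p,s=1):
    cv2.imwrite("pics/"+n,cv2.resize(np.ascontiguousarray(p[:,:,::-1]),None,fx=s,fy=s,interpolation=cv2.INTER_CUBIC))
E
python3 - <<'E'
from h import *
fs={}
ims=[]
for c in ("top","scene"):
    f=optics.grab_frame(c); fs[c]=f; save(c+"0.png",f["pixels"],1.5)
    print(c,(-np.array(f["R"]).T@f["t"]).round(3),np.array(f["R"]).round(3).tolist(),f["fx"])
    for q in ("stamp","head_top","bowl_blank","bowl_marked_a","pad","ink_jar","brush"):
        for d in optics.outline_of(c,q):
            ys,xs=np.nonzero(d["region"]); print(c,q,round(d["score"],2),np.round(d["rect"]).tolist(),xs.mean().round(1),ys.mean().round(1),len(xs))
print(env.read_state())
E
```

```text
pics
top [ 0.465 -0.01   1.242] [[0.017, -1.0, 0.022], [-0.999, -0.018, -0.043], [0.044, -0.021, -0.999]] 494.8601986866368
top stamp 0.73 [361.0, 200.0, 386.0, 218.0] 372.0 208.0 290
top head_top 0.44 [372.0, 205.0, 385.0, 213.0] 376.5 208.0 108
top bowl_blank 0.81 [251.0, 157.0, 289.0, 197.0] 269.6 175.7 1221
top bowl_marked_a 0.96 [151.0, 169.0, 188.0, 207.0] 169.2 189.9 1245
top bowl_marked_a 0.89 [199.0, 162.0, 241.0, 202.0] 218.7 181.5 1265
top bowl_marked_a 0.61 [260.0, 91.0, 298.0, 131.0] 281.0 110.1 1061
top bowl_marked_a 0.57 [142.0, 251.0, 179.0, 285.0] 160.3 266.0 1202
top bowl_marked_a 0.22 [347.0, 170.0, 407.0, 234.0] 377.3 203.8 2529
top pad 0.62 [345.0, 170.0, 408.0, 233.0] 376.8 203.3 2541
top ink_jar 0.69 [363.0, 117.0, 385.0, 134.0] 376.1 125.7 344
top brush 0.76 [245.0, 247.0, 321.0, 272.0] 274.2 259.8 1014
scene [0.95  0.254 0.725] [[-0.558, 0.83, 0.002], [0.65, 0.439, -0.62], [-0.516, -0.345, -0.784]] 389.4582134713739
scene stamp 0.57 [160.0, 127.0, 180.0, 158.0] 168.9 143.6 404
scene head_top 0.65 [159.0, 130.0, 176.0, 137.0] 166.2 132.9 101
scene bowl_blank 0
[... 660 characters left out ...]
t_pos': array([ 1.16214268e+00,  2.63873538e-01,  1.60398260e+00, -1.63524747e-05,
        1.27369046e+00, -3.68587149e-02]), 'joint_vel': array([-1.33265809e-04, -5.74083151e-04,  2.29369000e-03,  4.71763834e-05,
        1.73836048e-04,  1.47890321e-03]), 'effort': array([-2.08217672e-03, -5.14969325e+01, -3.67699564e+01, -1.96896826e-04,
        5.94459689e-04, -1.49015546e-05]), 'eef_pos': array([0.24520335, 0.62889607, 0.23260699]), 'orientation': array([1.27121355e-05, 1.84826261e-01, 9.82771211e-01, 2.07315062e-05]), 'wrist_force': array([-0.07572206,  0.679448  , -0.02178274]), 'moment': array([-0.02743103, -0.00984559,  0.02276671]), 'finger_force': 0.0, 'width': 0.08530147915198186}
```

View pics/top0.png

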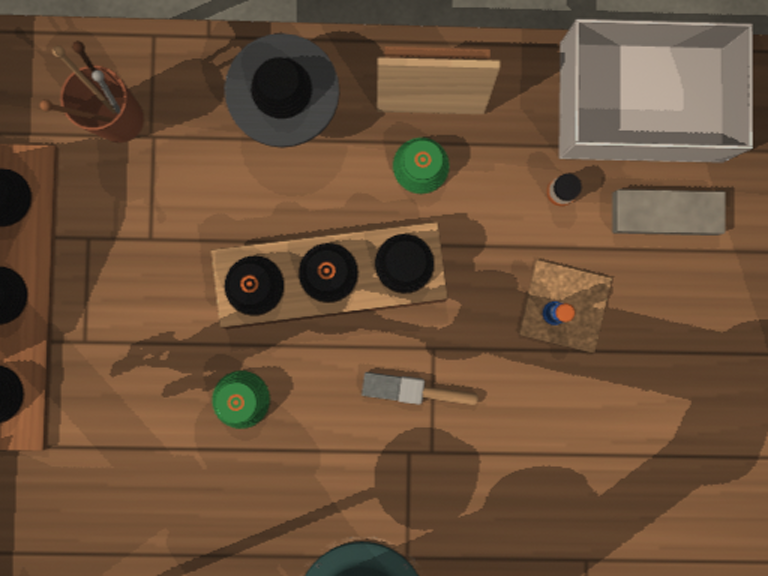

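View pics/scene0.png

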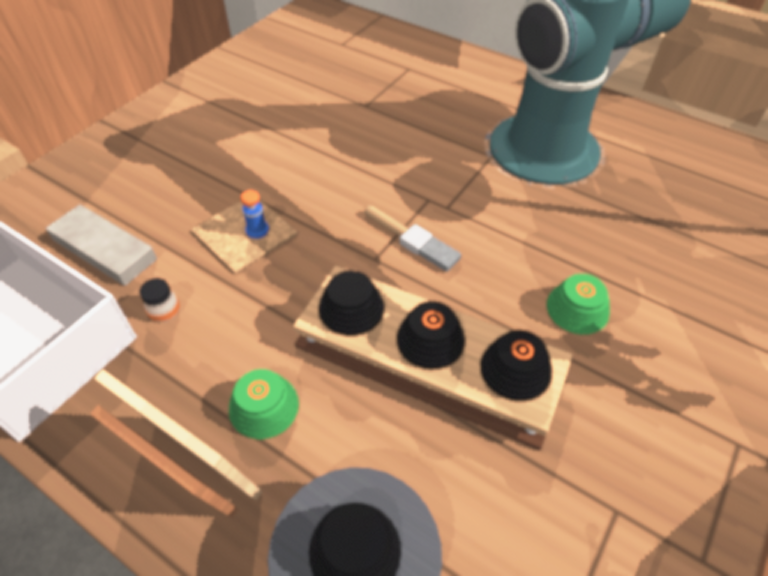

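Top view, at 512x384 scale. The board has three black bowls: sealed at (168,190) and (218,181), plain at (269,176). These could be mistaken for them:
- black bowl on the grey plate at (187,59)
- black bowls on the left rack at (0,130), (0,196) and (0,262)
- green bowls at (281,110) and (160,266)

The stamp stands on the pad at (372,208), and the jar is at (376,126). I choose the plain bowl at (269,176), and will check it in a close crop.

```bash
python3 - <<'E'
from h import *
for c in ("top","scene"):
    f=optics.grab_frame(c); p=f["pixels"].astype(int)
    if c=="top": save("crop.png",f["pixels"][145:240,140:405],3)
    hsv=cv2.cvtColor(f["pixels"],cv2.COLOR_RGB2HSV)
    for q,z in (("bowl_blank",.08),("bowl_marked_a",.08),("pad",.008),("ink_jar",.055)):
        for d in optics.outline_of(c,q):
            if d["score"]>.55:
                ys,xs=np.nonzero(d["region"]); print(c,q,at_z(f,xs.mean(),ys.mean(),z).round(4))
    d=optics.outline_of(c,"stamp")[0]; l,t,r,b=[int(x) for x in d["rect"]]
    m=np.zeros(hsv.shape[:2],bool); m[t-6:b+6,l-6:r+6]=True
    H,S,V=[hsv[...,i] for i in range(3)]
    o=m&(H<13)&(S>185)&(V>120); bl=m&(H>95)&(H<130)&(S>120)
    for n,k,z in (("orange",o,.084),("blue",bl,.035)):
        ys,xs=np.nonzero(k); print(c,n,len(xs),xs.min(),xs.max(),ys.min(),ys.max(),at_z(f,xs.mean(),ys.mean(),z).round(4))
    # blank foot top face: darkest/brighter?
E
```

```text
top bowl_blank [ 0.5609 -0.0586  0.08  ]
top bowl_marked_a [0.5212 0.1755 0.08  ]
top bowl_marked_a [0.5446 0.0604 0.08  ]
top bowl_marked_a [0.3451 0.1916 0.08  ]
top bowl_marked_a [ 0.7166 -0.0812  0.08  ]
top pad [ 0.5021 -0.332   0.008 ]
top ink_jar [ 0.6882 -0.3169  0.055 ]
top orange 105 371 382 203 213 [ 0.4888 -0.3113  0.084 ]
top blue 97 362 373 201 215 [ 0.4886 -0.2998  0.035 ]
scene bowl_marked_a [ 0.7546 -0.0486  0.08  ]
scene bowl_marked_a [0.3932 0.2133 0.08  ]
scene bowl_marked_a [0.5539 0.0703 0.08  ]
scene pad [ 0.5144 -0.3183  0.008 ]
scene ink_jar [ 0.7033 -0.2948  0.055 ]
scene ink_jar [ 0.4716 -0.3269  0.055 ]Traceback (most recent call last):
  File "<stdin>", line 15, in <module>
    return umr_minimum(a, axis, None, out, keepdims, initial, where)
ValueError: zero-size array to reduction operation minimum which has no identity
```

View pics/crop.png

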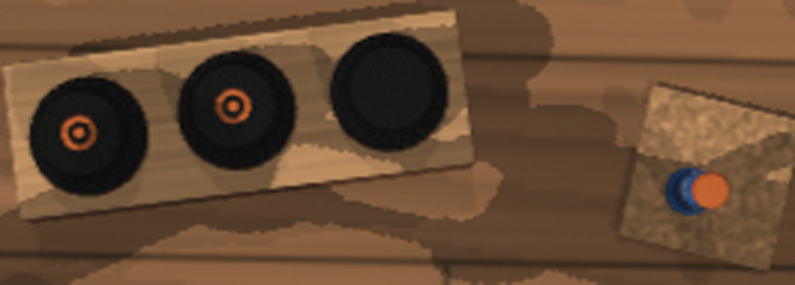

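The crop confirms it: the plain bowl's foot, at about (269,176), has no seal, and its two neighbours carry orange rings. The stamp stands upright on the cork pad. Next I look from the wrist above the stamp.

```bash
cat >> h.py <<'E'
PSI=-0.3
Q=[0,np.cos((PSI+np.pi/2)/2),np.sin((PSI+np.pi/2)/2),0]
def wray(f,u,v,z):
    a=np.array([(u-f["cx"])/f["fx"],(v-f["cy"])/f["fy"]]); r=np.linalg.norm(a)
    d=np.array([*(a/r*np.sin(r)),np.cos(r)]); R=np.array(f["R"]); o=-R.T@f["t"]; d=R.T@d
    return o+d*(z-o[2])/d[2]
def ring(f,fn,zs):
    "orange blobs -> positions"
    hsv=cv2.cvtColor(f["pixels"],cv2.COLOR_RGB2HSV)
    m=((hsv[...,0]<14)&(hsv[...,1]>175)&(hsv[...,2]>110)).astype(np.uint8)
    m=cv2.morphologyEx(m,cv2.MORPH_CLOSE,np.ones((5,5),np.uint8))
    n,_,s,c=cv2.connectedComponentsWithStats(m)
    for i in range(1,n):
        if s[i,4]>40: print("blob",c[i].round(1),s[i,4],*[fn(f,*c[i],z).round(4) for z in zs])
def look(n,s=1.5):
    f=optics.grab_frame("wrist"); save(n,f["pixels"],s); return f
E
python3 - <<'E'
from h import *
f=optics.grab_frame("top"); ring(f,at_z,[.105,.084])
env.reach([.489,-.310,.25],Q); print(env.read_state()["t"],env.read_state()["eef_pos"])
f=look("w1.png",1.5); ring(f,wray,[.088])
for q in ("stamp","head_top","pad","bowl_blank"):
    for d in optics.outline_of("wrist",q):
        ys,xs=np.nonzero(d["region"]); print(q,round(d["score"],2),np.round(d["rect"]),wray(f,xs.mean(),ys.mean(),{"head_top":.088,"pad":.008}.get(q,.05)).round(4))
E
```

```text
blob [281.5 105.9] 76 [ 0.7212 -0.0828  0.105 ] [ 0.7259 -0.0841  0.084 ]
blob [217.6 180. ] 98 [0.5464 0.0618 0.105 ] [0.5479 0.0631 0.084 ]
blob [165.6 188.9] 101 [0.5235 0.1801 0.105 ] [0.5246 0.1836 0.084 ]
blob [376.6 207.9] 113 [ 0.4885 -0.3063  0.105 ] [ 0.4889 -0.3117  0.084 ]
blob [156.7 267.8] 82 [0.3436 0.1957 0.105 ] [0.3413 0.1995 0.084 ]
4.8333 [ 0.48942935 -0.30939075  0.24997614]
blob [384.2 127.5] 211 [ 0.6447 -0.2971  0.088 ]
blob [251.3 177.9] 573 [ 0.4894 -0.3102  0.088 ]
blob [489.6 365.7] 482 [ 0.8892 -0.8904  0.088 ]
stamp 0.59 [236. 148. 270. 191.] [ 0.489  -0.3099  0.05  ]
head_top 0.56 [235. 166. 264. 192.] [ 0.4894 -0.3093  0.088 ]
pad 0.62 [212. 121. 315. 224.] [ 0.5039 -0.328   0.008 ]
```

View pics/w1.png

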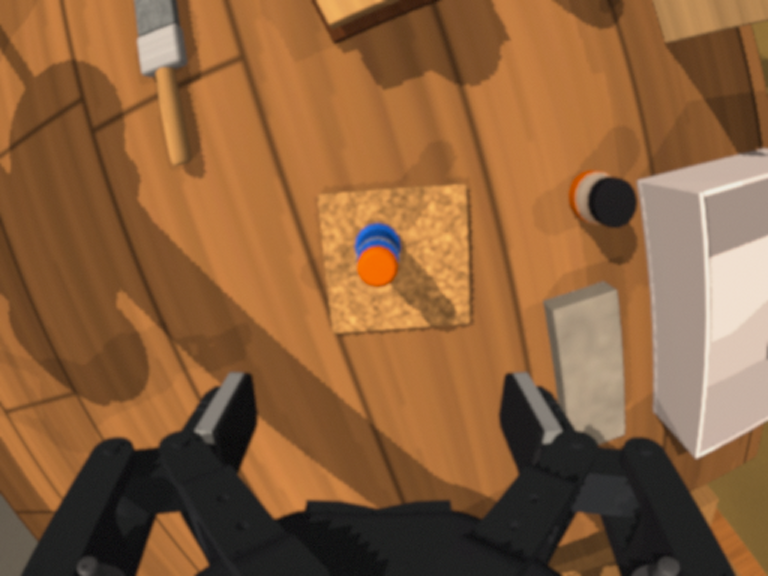

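The wrist view shows the stamp upright on the pad, head at (251,178) on the 512 scale, with its base well inside the pad. I'll grasp it, carry it over the plain bowl and look there.

```bash
python3 - <<'E'
from h import *
x,y=.4892,-.3099
env.move_l([x,y,.12],Q,rate=.2)
env.move_l([x,y,.051],rate=.08)
eoat.gripper_to(.02,40); s=env.read_state(); print(s["t"],s["width"],s["finger_force"],s["eef_pos"],s["wrist_force"])
env.move_l([x,y,.25],rate=.15)
print(env.read_state()["wrist_force"])
env.reach([.567,-.056,.25],Q); s=env.read_state();print(s["t"],s["wrist_force"],s["eef_pos"])
f=look("w2.png"); ring(f,wray,[.105])
for q in ("bowl_blank","bowl_marked_a","stamp"):
    for d in optics.outline_of("wrist",q):
        ys,xs=np.nonzero(d["region"]); print(q,round(d["score"],2),np.round(d["rect"]),wray(f,xs.mean(),ys.mean(),.08).round(4))
E
```

```text
7.45 0.029376635749362293 39.308560911931636 [ 0.48924198 -0.30996367  0.05150988] [-1.41445564  1.40904939  4.38288541]
[-0.50550841  0.24041213 -2.48133948]
9.9583 [-0.19881007  0.20234374 -2.91774907] [ 0.5668366  -0.05687286  0.24974364]
blob [192.9  73.5] 630 [0.5456 0.0624 0.105 ]
blob [250.3 290. ] 1732 [ 0.5266 -0.1835  0.105 ]
blob [374.9 280.6] 68 [ 0.6764 -0.223   0.105 ]
bowl_blank 0.82 [209. 132. 291. 208.] [ 0.566  -0.0491  0.08  ]
bowl_marked_a 0.7 [340. 114. 407. 183.] [ 0.7066 -0.0656  0.08  ]
bowl_marked_a 0.67 [159.  34. 246. 119.] [0.5492 0.0595 0.08  ]
bowl_marked_a 0.67 [20. 19. 81. 80.] [0.3818 0.1726 0.08  ]
bowl_marked_a 0.64 [114.   2. 194.  33.] [0.5185 0.1486 0.08  ]
stamp 0.64 [217. 197. 286. 315.] [ 0.537  -0.1556  0.08  ]
```

View pics/w2.png

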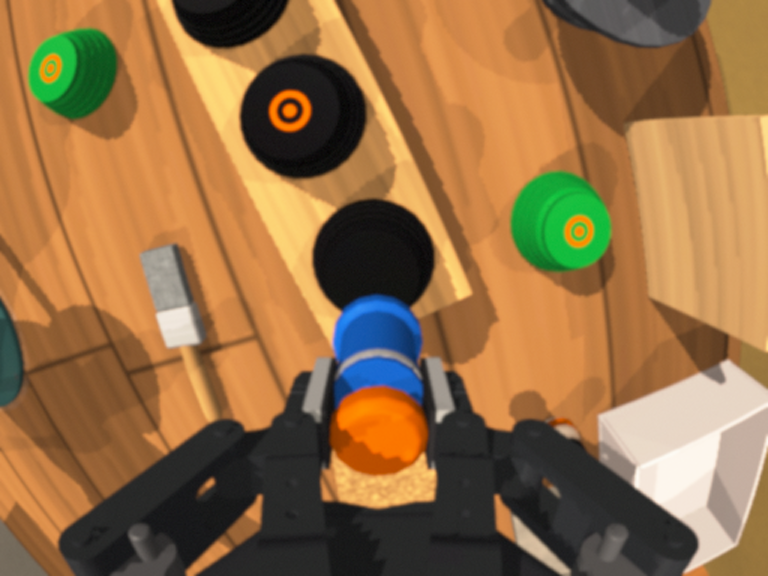

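The stamp is held upright with the plain bowl visible at (249,172) on the 512 scale. The ring at (193,73) agrees with the top camera. I'll fit the blank bowl's silhouette in the top and wrist images, and use the ringed bowls as a check.

```bash
python3 - <<'E'
from h import *
from scipy.optimize import minimize
f0=optics.grab_frame("scene"); f=optics.grab_frame("wrist")
def wproj(f,X):
    c=np.array(f["R"])@np.array(X)+np.array(f["t"]); h=np.hypot(c[0],c[1]); th=np.arctan2(h,c[2])
    return np.array([f["cx"]+f["fx"]*th*c[0]/h,f["cy"]+f["fy"]*th*c[1]/h])
A=np.linspace(0,2*np.pi,60)
def hull(f,x,y,P,b=0):
    pts=[P(f,[x+r*np.cos(a),y+r*np.sin(a),z]) for r,z in ((.048,.055),(.048,.059),(.032,.105)) for a in A]
    m=np.zeros((768,1024),np.uint8); cv2.fillConvexPoly(m,cv2.convexHull((np.array(pts)*2*16+8).astype(np.int32)),1,shift=4); return m
vis={}
for n,f,P in (("scene",f0,proj),("wrist",f,wproj)):
    big=cv2.resize(f["pixels"],(1024,768),interpolation=cv2.INTER_CUBIC)
    dark=(big.max(2)<45).astype(np.uint8)
    valid=np.ones_like(dark)
    if n=="wrist": valid[380:]=0
    for nm,x,y in (("b",.546,.062),("blank",.566,-.058)):
        L=cv2.dilate(hull(f,x,y,P),np.ones((25,25)))*valid
        if nm=="blank" and n=="wrist": # mask out held stamp (blue)
            hsv=cv2.cvtColor(big,cv2.COLOR_RGB2HSV); L[cv2.dilate(((hsv[...,0]>95)&(hsv[...,0]<130)&(hsv[...,1]>120)).astype(np.uint8),np.ones((15,15)))>0]=0
        best=min(((np.sum((hull(f,x+dx,y+dy,P)!=dark)&(L>0)),x+dx,y+dy) for dx in np.arange(-.012,.0121,.001) for dy in np.arange(-.012,.0121,.001)))
        print(n,nm,best,L.sum())
g=f["pixels"][120:225,190:310].astype(float); 
save("foot.png",np.clip(g*4,0,255).astype(np.uint8),5)
E
```

```text
scene b (np.int64(2402), np.float64(0.539), np.float64(0.06100000000000001)) 12125
scene blank (np.int64(2543), np.float64(0.5549999999999999), np.float64(-0.06)) 11370
wrist b (np.int64(4860), np.float64(0.544), np.float64(0.06400000000000002)) 31207
wrist blank (np.int64(736), np.float64(0.5619999999999999), np.float64(-0.062)) 22170
```

View pics/foot.png

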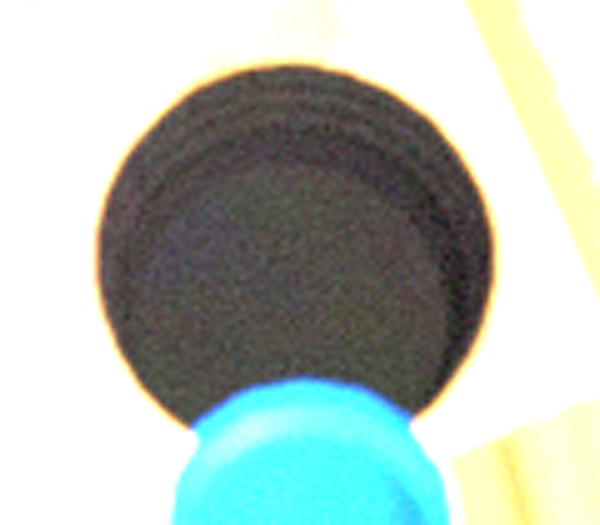

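The foot edges in the crop lie at columns 218 and 280 and row 152, so its centre is near (249,183) on the 512 scale. I'll project that to confirm the fits, which put the bowl at about (0.562,-0.061), then place the stamp.

```bash
python3 - <<'E'
from h import *
f=optics.grab_frame("wrist")
L,R_,T=(wray(f,*p,.105) for p in ((217.6,183),(280,183),(249,152)))
n=(L-R_)/np.linalg.norm(L-R_); perp=np.array([-n[1],n[0],0]); c=(L+R_)/2
if perp@(T-c)<0: perp=-perp
c2=c+perp*((T-c)@perp-.032); print("foot c",c2,np.linalg.norm(L-R_))
x,y=.5622,-.0608
if np.hypot(c2[0]-x,c2[1]-y)<.005:
    x,y=(x+c2[0])/2,(y+c2[1])/2
    env.move_l([x,y,.168],Q,rate=.12)
    env.sleep(.3)
    print(env.read_state()["wrist_force"])
    print(x,y,env.move_l([x,y,.142],rate=.02,contact_N=2)); s=env.read_state(); print(s["t"],s["eef_pos"],s["wrist_force"])
E
```

```text
foot c [ 0.56411319 -0.05841925  0.105     ] 0.06295389537673374
[-0.37376019  0.83658416 -2.50359843]
0.5631565971785847 -0.059609625539176966 True
12.375 [ 0.56288885 -0.05959472  0.14727036] [ 1.90290864 -0.13389664  1.44194078]
```

```bash
python3 - <<'E'
from h import *
eoat.gripper_to(.085)
p=env.read_state()["eef_pos"]
env.move_l([p[0],p[1],.27],rate=.12)
print(env.read_state()["t"],env.read_state()["wrist_force"])
f=look("w3.png"); ring(f,wray,[.184,.105]); 
f2=optics.grab_frame("scene"); save("s3.png",f2["pixels"][120:300,140:400],3)
for d in optics.outline_of("wrist","stamp")[:2]: print(d["score"],d["rect"])
E
```

```text
14.1417 [ 0.18684648 -0.07165447 -0.31442668]
blob [202.3  70.8] 572 [0.5562 0.051  0.184 ] [0.5457 0.0626 0.105 ]
blob [262.3 202.3] 258 [ 0.5691 -0.0626  0.184 ] [ 0.563  -0.0905  0.105 ]
0.62 [234.7, 158.2, 275.4, 217.7]
```

View pics/w3.png

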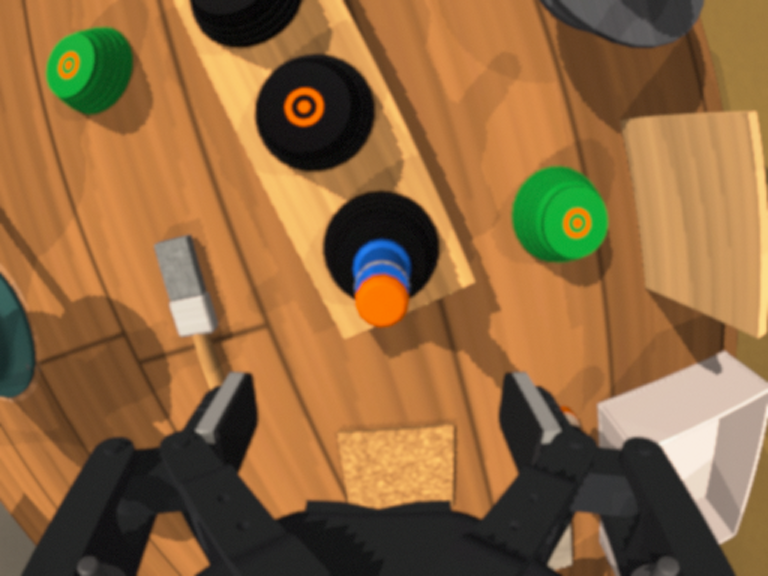

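View pics/s3.png

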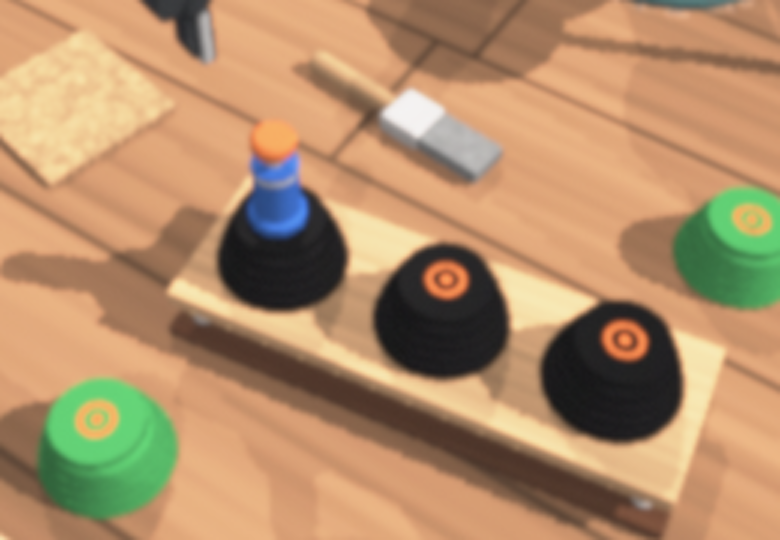

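The stamp stands square on the plain bowl's foot, with its base inside the foot at about (254,175) and its head at (255,201) in the wrist image. Next I press the head with shut fingers, watching the force.

```bash
python3 - <<'E'
from h import *
f=optics.grab_frame("wrist"); print(wray(f,254.7,200.7,.184).round(4))
for d in optics.outline_of("wrist","head_top")[:2]:
    ys,xs=np.nonzero(d["region"]); print(d["score"],wray(f,xs.mean(),ys.mean(),.184).round(4))
x,y=.5630,-.0602
eoat.gripper_to(0.0,30)
env.move_l([x,y,.225],Q,rate=.1); env.sleep(.3)
b=env.read_state()["wrist_force"][2]
print(env.move_l([x,y,.198],rate=.02,contact_N=1.5)); z=env.read_state()["eef_pos"][2]; print("contact z",z,b)
log=[]
while True:
    z-=.001; env.move_l([x,y,z],rate=.02); env.sleep(.08)
    s=env.read_state(); F=s["wrist_force"][2]-b; log.append((round(s["eef_pos"][2]*1e3,1),round(F,1)))
    if F>15.5 or z<.180: break
print(log)
env.sleep(.9); s=env.read_state(); print(s["t"],s["wrist_force"]-[0,0,b],s["eef_pos"])
E
```

```text
[ 0.5636 -0.0594  0.184 ]
0.95 [ 0.5635 -0.0587  0.184 ]
False
contact z 0.1982001185958372 0.44287803093350014
[(np.float64(197.2), np.float64(-0.3)), (np.float64(196.2), np.float64(-0.7)), (np.float64(195.2), np.float64(-0.3)), (np.float64(194.1), np.float64(-0.8)), (np.float64(193.2), np.float64(0.6)), (np.float64(192.1), np.float64(-0.6)), (np.float64(191.2), np.float64(-0.3)), (np.float64(190.2), np.float64(-0.4)), (np.float64(189.2), np.float64(-0.8)), (np.float64(188.2), np.float64(-0.4)), (np.float64(187.2), np.float64(-0.9)), (np.float64(186.2), np.float64(-0.3)), (np.float64(185.3), np.float64(-0.1)), (np.float64(184.3), np.float64(0.7)), (np.float64(183.4), np.float64(2.1)), (np.float64(182.3), np.float64(2.7)), (np.float64(181.3), np.float64(2.9)), (np.float64(180.3), np.float64(4.6)), (np.float64(179.3), np.float64(3.3))]
24.7917 [ 0.81114612 -0.09381987  4.52571269] [ 0.56307038 -0.06019724  0.17923432]
```

```bash
python3 - <<'E'
from h import *
s=env.read_state(); print(s["width"],s["wrist_force"],s["t"],s["finger_force"])
f=optics.grab_frame("scene"); f2=optics.grab_frame("wrist")
a=cv2.resize(f["pixels"][100:250,160:330],(680,600))[:, :400]
a=cv2.resize(f["pixels"][110:230,180:280],(400,480)); b=cv2.resize(f2["pixels"][110:350,150:350],(400,480))
save("p4.png",np.hstack([a,b]))
E
```

```text
-0.00016830030744298193 [ 0.81114612 -0.09381987  4.96859072] 24.7917 2.12974950671196
```

View pics/p4.png

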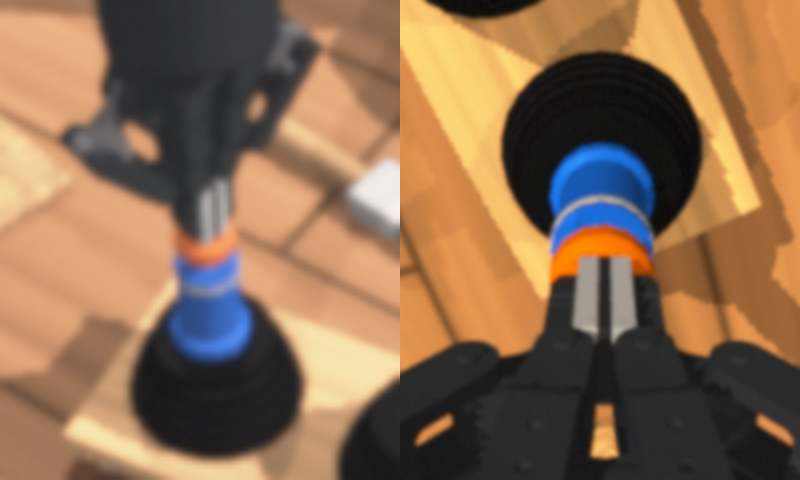

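```bash
python3 - <<'E'
from h import *
f=optics.grab_frame("scene")
for z in (.095,.105,.113,.15,.16,.165,.17,.175,.18,.185): print(z,proj(f,[.563,-.060,z]).round(1))
hsv=cv2.cvtColor(f["pixels"],cv2.COLOR_RGB2HSV)
for nm,p in (("now",hsv),("s3",None)):
    if p is None:
        im=cv2.imread("pics/s3.png"); im=cv2.resize(im,(260,180),interpolation=cv2.INTER_AREA); p=np.zeros_like(hsv); p[120:300,140:400]=cv2.cvtColor(im,cv2.COLOR_BGR2HSV)
    for n,m in (("or",(p[...,0]<16)&(p[...,1]>150)&(p[...,2]>110)),("bl",(p[...,0]>95)&(p[...,0]<130)&(p[...,1]>120))):
        m=m.copy(); m[:155]=0; m[205:]=0; m[:,:220]=0; m[:,250:]=0
        ys,xs=np.nonzero(m); print(nm,n,len(ys),xs.min(),xs.max(),ys.min(),ys.max(),xs.mean(),ys.mean())
E
```

```text
0.095 [231.1 193.8]
0.105 [230.9 190.8]
0.113 [230.7 188.3]
0.15 [229.9 176.3]
0.16 [229.6 172.9]
0.165 [229.5 171.2]
0.17 [229.4 169.5]
0.175 [229.3 167.7]
0.18 [229.2 165.9]
0.185 [229.  164.1]
now or 50 224 238 168 174 230.56 171.44
now bl 354 222 242 176 200 232.28531073446328 189.9774011299435
s3 or 122 224 238 161 172 229.99180327868854 166.95901639344262
s3 bl 369 222 242 173 199 232.20325203252034 188.3252032520325
```

The stamp is still upright: the picture shows shut fingertips on the orange head, with the head and board only partly sunk. That fits the 4.5 N reading, so I keep pressing, guided by force.

```bash
python3 - <<'E'
from h import *
x,y=.5630,-.0602; b=.1
z=.1792; log=[]; mx=0
while True:
    z-=.001; env.move_l([x,y,z],rate=.02); env.sleep(.05)
    s=env.read_state(); F=s["wrist_force"][2]-b; mx=max(mx,F); log.append((float(s["eef_pos"][2]*1e3).__round__(1),float(F).__round__(1)))
    if F>15 or z<.158 or F<mx-2.5: break
print(log); s=env.read_state(); print(s["t"],s["wrist_force"],s["eef_pos"])
E
```

```text
[(178.3, 4.5), (177.3, 4.0), (176.4, 5.4), (175.5, 5.1), (174.5, 6.2), (173.7, 6.1), (172.7, 7.2), (171.8, 7.7), (170.9, 7.8), (169.9, 6.9), (169.0, 7.8), (168.1, 8.5), (167.2, 8.3), (166.3, 9.5), (165.4, 9.8), (164.6, 10.2), (163.8, 11.4), (163.1, 13.2), (162.3, 13.3), (161.6, 15.4)]
30.9417 [-3.59516682  0.43188211 15.49139872] [ 0.56362836 -0.06028327  0.16155203]
```

The force slope rises from about 0.4 to 1.5–2 N/mm at about 10 N and z ≈ 0.164, so the head is on its stop. The board has sunk only about 11 mm of its 24. I'll hold, retreat and re-find the stamp.

```bash
python3 - <<'E'
from h import *
for i in range(4): env.sleep(.3); print(env.read_state()["wrist_force"][2].round(1),end=" ")
x,y=.5630,-.0602
env.move_l([x,y,.19],rate=.04); env.move_l([x,y,.27],rate=.15)
eoat.gripper_to(.085)
f=optics.grab_frame("wrist")
for q,z in (("head_top",.184),("stamp",.145)):
  for d in optics.outline_of("wrist",q)[:2]:
    ys,xs=np.nonzero(d["region"]); print(q,d["score"],d["rect"],wray(f,xs.mean(),ys.mean(),z).round(4))
ring(f,wray,[.105]); s=env.read_state(); print(s["t"],s["wrist_force"])
E
```

```text
14.5 13.5 14.1 13.5 head_top 0.96 [228.9, 183.4, 269.0, 218.0] [ 0.5633 -0.0588  0.184 ]
stamp 0.7 [231.4, 156.0, 271.6, 213.9] [ 0.5624 -0.0607  0.145 ]
blob [199.2  70.9] 568 [0.5457 0.0626 0.105 ]
blob [258.8 201.7] 256 [ 0.5627 -0.0902  0.105 ]
34.675 [-0.33175597  0.09752394 -0.11324156]
```

```bash
python3 - <<'E'
from h import *
x,y=.5629,-.0596
env.move_l([x,y,.20],Q,rate=.15); env.move_l([x,y,.1475],rate=.06)
eoat.gripper_to(.02,40); env.sleep(.2); s=env.read_state(); print(s["t"],s["width"],s["finger_force"],s["wrist_force"])
env.move_l([x,y,.25],rate=.08); print(env.read_state()["wrist_force"])
px,py=.500,-.324
env.reach([px,py,.22],Q)
env.move_l([px,py,.075],rate=.12); env.sleep(.3)
print(env.move_l([px,py,.044],rate=.02,contact_N=2.5)); s=env.read_state(); print(s["t"],s["eef_pos"],s["wrist_force"])
E
```

```text
37.0583 0.029681778884789317 40.0544774248192 [-1.25043645  0.53806335  1.0065013 ]
[ 0.6344335   0.65678413 -1.81613657]
True
42.2917 [ 0.49984465 -0.3239264   0.05177741] [-1.18109444  1.11038226  5.23487259]
```

```bash
python3 - <<'E'
from h import *
eoat.gripper_to(.085)
p=env.read_state()["eef_pos"]; env.move_l([p[0],p[1],.25],rate=.12)
f2=optics.grab_frame("wrist"); f=optics.grab_frame("scene")
a=cv2.resize(f["pixels"][100:280,90:400],(800,464),interpolation=cv2.INTER_CUBIC); save("end.png",a)
for q,z in (("head_top",.088),("stamp",.05),("pad",.008)):
  for d in optics.outline_of("wrist",q)[:1]:
    ys,xs=np.nonzero(d["region"]); print(q,d["score"],d["rect"],wray(f2,xs.mean(),ys.mean(),z).round(4))
t=optics.grab_frame("top"); ring(t,at_z,[.105])
for d in optics.outline_of("top","bowl_blank")[:1]:
    ys,xs=np.nonzero(d["region"]); print(d["score"],at_z(t,xs.mean(),ys.mean(),.08))
print(env.read_state()["t"])
E
```

```text
head_top 0.75 [237.2, 166.6, 266.7, 195.0] [ 0.4994 -0.3234  0.088 ]
stamp 0.68 [236.9, 147.6, 272.0, 190.4] [ 0.5    -0.3235  0.05  ]
pad 0.62 [205.4, 116.6, 309.1, 217.8] [ 0.5032 -0.327   0.008 ]
blob [281.4 106. ] 75 [ 0.7211 -0.0826  0.105 ]
blob [217.3 180. ] 103 [0.5462 0.0624 0.105 ]
blob [165.8 189. ] 104 [0.5235 0.1798 0.105 ]
blob [382.5 203.5] 113 [ 0.499  -0.3197  0.105 ]
blob [156.7 267.8] 82 [0.3436 0.1957 0.105 ]
0.84 [ 0.56112409 -0.0591418   0.08      ]
45.0417
```

View pics/end.png

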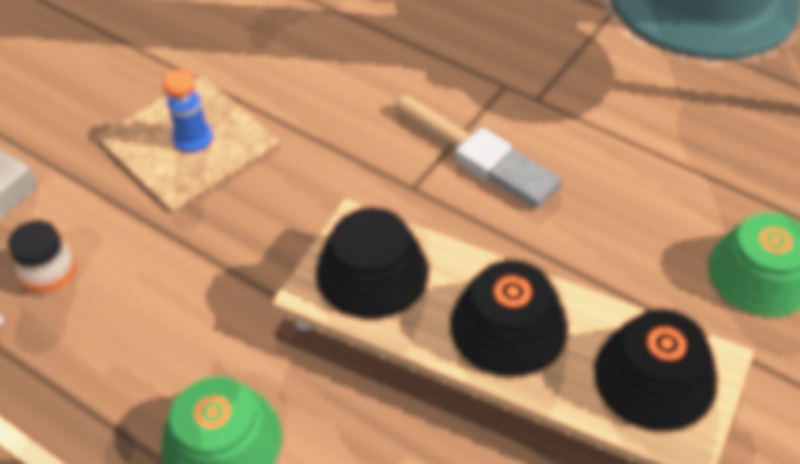

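The stamp stands upright near the middle of the pad, at (190,110) in the crop. All three bowls and the jar are where they were, and the gripper is clear, so I'm handing in.

```bash
python3 -c "
from h import *
print(workorder.close_job())"
```

```text
the job is handed in; nothing more can be done
None
```

The job is handed in at about 45 s; no verdict came back. The stamp stood square on the plain bowl and its head was pressed home and held for over a second at about 14 N (board sunk roughly 11 of 24 mm, judged from force and travel). It is now upright on its pad, with bowls and jar in place. No orange seal shows on the plain bowl's foot in the final picture.

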